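# Open the press-and-turn spice box at the nutmegs

## Task

I am about to grate nutmeg: turn the clear lid of the round wooden spice box until its round opening stands over the compartment with the nutmegs, and let it lock there, sprung fully up. The lid is a spill-proof one that turns only while it is pressed down and catches at every compartment; do not shove the box itself about or turn it round, and leave the two mills and the cup where they stand.

Things in the scene. Friction and masses are not known exactly. Their poses are not given: they have to be found in the camera images.
- spice_box: Round wooden spice box, loose on a rubber foot, 1 kg with its lid: 140 mm across, 50 mm high, 160 mm across over the lid's rim. Origin: centre of its underside, z up. Inside, six 60-degree sectors with their middles 45 mm from the centre at 0, 60, 120 ... degrees about its z: the one along its own +x is solid wood, the other five are compartments, each with one kind of spice (shuffled)
- blank_sector (a point): Middle of the top of the solid wooden sector, 45 mm from the box's centre along its +x, 46 mm above its underside. At the start the lid's opening stands over it (box shut)
- lid (a joint): How far the lid is pressed down (m): 0 = sprung fully up, 0.008 = bottom of travel. The spring pushes up with 3 N at 0 and 9 N at the bottom. While up, two catches inside the rim stand in notches of the box (every 60 degrees, one per sector, 0.5 degree of play each way) and the lid cannot turn: force only drags the box. Pressed beyond 0.0047 (6.5 N) they are free: it turns either way, endlessly
- lid_centre (a point): Point on the lid's axis (also the box's axis) at its clear upper face; a brass screw head 20 mm across and 4.5 mm high stands there. Let go between two notches, the lid stays down by about 0.0045, its catches sliding under the box's flange (about 2 N at the thumb bar turns it so) until they meet the next notch: there it springs up with a click and blocks
- opening (a point): Centre of the one round opening in the lid (42 mm across, brass-edged), 45 mm from the lid's axis, at the lid's clear upper face: 63.5 mm above the worktop when the lid is up. From 71.5 mm outwards the lid's wooden rim stands 2.5 mm above the clear face
- thumb_bar (a point): Middle of the top of the brass thumb bar on the lid, across from the opening, 45 mm from the lid's axis. The bar is radial: 46 mm long (from 21 to 67 mm from the axis), 8 mm wide, its top 15.5 mm above the clear face (79 mm above the worktop when the lid is up). The clear face on either side of it can be pressed with a fingertip
- nutmegs: Heap of three whole nutmegs (smooth brown eggs, 25 x 20 mm), 36 mm across, 31 mm high, in one compartment, within 4 mm of its middle, seen through the lid. The other compartments hold cinnamon quills (straight tubes), star anise (eight-pointed stars), cardamom (small pale pods) and dried chillies (thin curved pods). Origin: centre of its underside, 8 mm above the worktop
- pepper_mill: Dark wooden pepper mill, 58 mm across, 165 mm high, behind the box. Origin: centre of its underside. To be left alone
- salt_mill: Light wooden salt mill, 58 mm across, 135 mm high, behind the box. Origin: centre of its underside. To be left alone
- cup: Grey stoneware espresso cup, 63 x 86 x 52 mm with its handle, to the left of the box. Origin: centre of its underside. To be left alone

How it is judged:
By the outcome, as a careful person would: the job done as asked, in the order asked, and still so for the second after the job is handed in, with the robot touching nothing.
It also fails if it takes over 38 s, if anything falls off the work surface, if the arm or the gripper's body presses on something with over 40 N, if the wrist force passes 120 N, or if a joint passes its speed limit or range.

## Robot

A 7-joint arm with a two-finger parallel gripper is mounted at the origin on a cart in front of the work surface, level with it; the furniture and walls round the work are solid. World frame = base frame: x ahead of the robot, y to its left, z up, the work surface at z = 0. Lengths are in m, angles in rad, forces in N, time in s.
With the tool pointing down it reaches from about 0.425 to 1.025 m from the base axis. Payload 9.4 kg.
Tool frame: the origin (TCP) lies at the very end of the fingers, on their centre line; the grasp point (between the pads) lies manip.tcp_to_grasp behind it (manip.tcp_to_grasp is the distance from the TCP to the grasp point, in m); z points along the fingers, y is the line along which they close (so a half turn about z gives the same grasp; the last joint's range is limited). The gripper opens to 85 mm and grips with 20 to 120 N. Pads are 22 mm wide; open, the fingers measure 114 mm over their backs; the gripper's body (76 mm by 85 mm) begins 54 mm behind the grasp point. The pads swing forward as they close: fully open they stand 13 mm farther back than shut.
Start: joints at [1.09, 0.599, -0.003, 1.599, 0.002, 0.943, -0.08], TCP at [0.285, -0.667, 0.231] pointing down, gripper open.
Joint ranges: [-2.57, 2.57], [-0.35, 1.97], [-1.29, 1.29], [0.11, 2.56], [-1.05, 4.19], [0.11, 1.86], [-2.63, 2.63]. Speed limits (rad/s): [2.22, 2.22, 3.01, 3.01, 3.14, 3.14, 3.14].

## Interface

Orientations are given as a 3x3 rotation matrix whose columns are the frame's x, y, z axes.
In Python, from bench import manip, viewer, job gives the robot as it stands (manip), with the cameras (viewer) and the job (job).
- The arm moves only by the shell command python3 jog.py FILE, which reads ROWS from the file FILE. ROWS is one flat JSON list of numbers that holds 1 to 12 rows one after another, with no inner brackets; each row has 7 numbers: the finger opening in m, then dx, dy, dz in parts of the range, where 1.0 means 800 mm, then a rotation vector rx, ry, rz in shares of pi rad (1.0 is pi rad); each row shifts and turns the commanded pose from where the row before left it, along the tool's axes as they then stand; what a row does not reach is not made up. A row lasts 1/12 s, in which the tool goes at most 0.0417 m and 0.125 rad, less where a joint would pass 70% of its speed; a pose out of reach is approached as far as the arm can. The fingers move at their own pace and stop on an object; the grip force is fixed at half the most. Time passes only in rows, so rows that do not move let the fingers close. It prints the time, the measured TCP pose, the force, the opening and the grip force at its end. Input that does not fit is refused with a message, and nothing moves.
- manip.get_state(): the state, without advancing time (a new reading comes with each control period).
- viewer.grab_frame(name): name is "side" or "top" or "wrist"; returns a dict with "color" (480x640x3 uint8, red, green, blue), "fx", "fy", "cx", "cy" (pixels), "rvec" (rotation vector, rad) and "tvec" (3), from world to camera coordinates, as OpenCV has them; the wrist camera has in their place "T_tool_cam" (4x4, takes a point from camera to tool coordinates, whose origin is the TCP and whose axes are the flange's). Camera axes: x right, y down, z forward; pixel columns grow to the right and rows downward; lengths in m; the calibration is good to about 2 mm. A picture is of the moment at which its call begins: read the wrist's pose just before it. There is no depth.
- job.finish_job(): hands the job in; it is judged then, once.
The state is a dict: "time": time; "joint_pos": joint angles; "qd": joint speeds; "effort": joint torques, N m; "ee_pos": TCP position; "orientation": TCP orientation; "contact_force": force on the tool from outside, world axes, zero at the start; "wrist_torque": the same for the moment, N m; "opening": finger opening in m; "gripper_force": force on a finger pad.
Only numpy, scipy, OpenCV 4.12 (cv2) and the standard library are available. Lean on these libraries where they do the work, as an engineer would, in place of code of your own. Each camera call takes 0.05 s, during which the arm holds its last target. There are 200 camera calls.

## Working session

There is one attempt and no reset: what is moved stays moved. The work goes in short steps, Python scripts to look and compute and a shell command to move; the robot and the scene stay as the last step left them, time stands still between calls to the robot, and variables do not carry over. Pictures are saved under pics/ and viewed, at most 10 in all, crops included, and the job is handed in when it is done.

```bash
ls; mkdir -p pics
python3 - <<'E'
from bench import manip, viewer, job
import cv2,numpy as np
for n in ["top","side"]:
    f=viewer.grab_frame(n); cv2.imwrite(f"pics/{n}0.png",f["color"][:,:,::-1])
    R=cv2.Rodrigues(np.array(f["rvec"]))[0]
    print(n,f["fx"],f["cx"],f["cy"],(-R.T@np.array(f["tvec"]).ravel()).round(3),R.round(3).tolist())
s=manip.get_state();print(s["time"],s["ee_pos"],np.round(s["orientation"],3).tolist(),manip.tcp_to_grasp)
E
```

```text
bench.py
jog.py
pics
top 516.2706581766439 324.82819809271064 247.96005558836902 [0.491 0.148 0.965] [[-0.007, -1.0, 0.015], [-0.99, 0.004, -0.141], [0.141, -0.016, -0.99]]
side 482.6104208295686 322.12290165394813 240.11595823816336 [0.099 0.043 0.756] [[0.15, -0.989, -0.002], [-0.779, -0.117, -0.616], [0.608, 0.094, -0.788]]
0.1 [ 0.28469676 -0.66633195  0.23051263] [[0.92, 0.393, -0.001], [0.393, -0.92, 0.001], [-0.0, -0.001, -1.0]] 0.0187
```

View pics/top0.png

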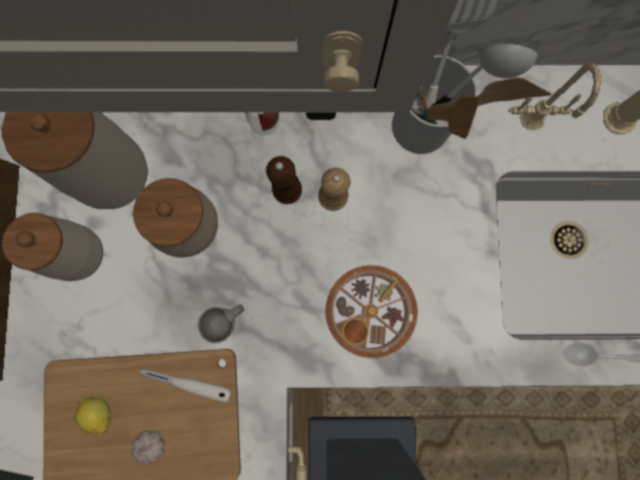

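Run:
```python
import cv2,numpy as np
a=cv2.imread("pics/top0.png")[255:365,315:430];b=cv2.imread("pics/side0.png")
cv2.imwrite("pics/c.png",cv2.resize(a,None,fx=5,fy=5,interpolation=cv2.INTER_CUBIC)); cv2.imwrite("pics/c2.png",b)
```

```text
(no output)
```

View pics/c.png

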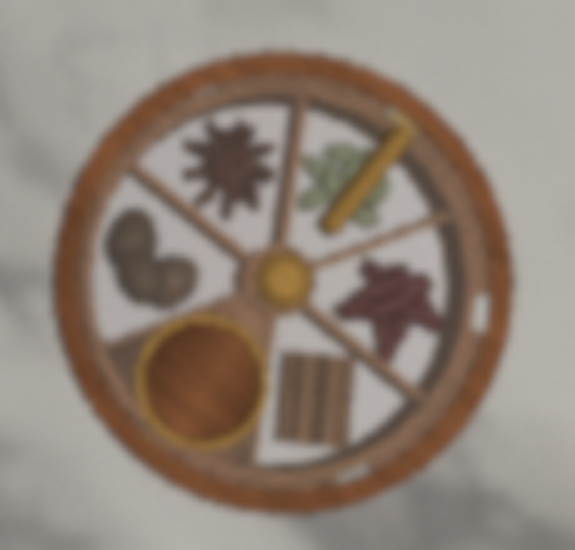

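View pics/side0.png

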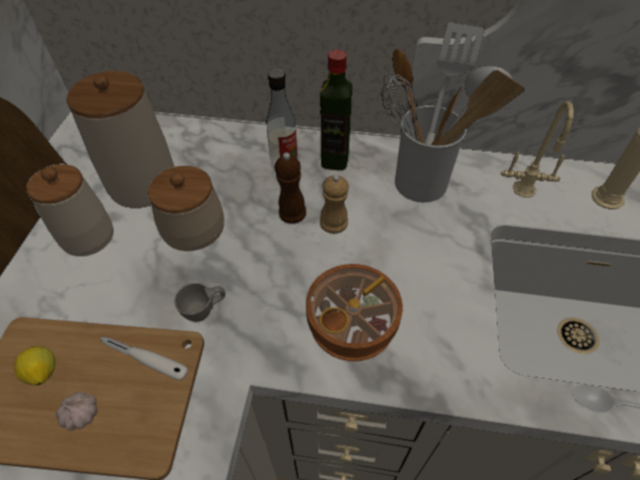

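The nutmegs (three brown eggs) lie at crop (150,258), one sector clockwise of the opening at (201,381) as seen from above. The screw is at (284,279), and the bar runs from (328,228) to (407,122). So the lid has to turn 60° clockwise.

```bash
cat > h.py <<'E'
from bench import manip, viewer, job
import cv2,numpy as np
def ray(f,u,v,z):
    R=cv2.Rodrigues(np.array(f["rvec"]))[0]; c=-R.T@np.array(f["tvec"]).ravel()
    d=R.T@np.array([(u-f["cx"])/f["fx"],(v-f["cy"])/f["fy"],1]); return c+d*(z-c[2])/d[2]
def to(goal,yaw):
    s=manip.get_state();R=np.array(s["orientation"]);p=np.array(s["ee_pos"])
    x=np.array([np.cos(yaw),np.sin(yaw),0]);z=np.array([0,0,-1.]);G=np.c_[x,np.cross(z,x),z]
    print("yaw",np.degrees(np.arctan2(R[1,0],R[0,0])).round(1),"d_tool",(R.T@(np.array(goal)-p)).round(4),"rot",cv2.Rodrigues(R.T@G)[0].ravel().round(3))
E
python3 - <<'E'
from h import *
f=viewer.grab_frame("top")
P={k:ray(f,(u-2)/5+315,(v-2)/5+255,z) for k,u,v,z in [("screw",284,279,.068),("open",201,381,.0635),("bi",328,228,.079),("bo",407,122,.079),("rim",283,281,.066)]}
P["pep"]=ray(f,281,166,.16);P["salt"]=ray(f,336,178,.13);P["faucet_base"]=ray(f,532,118,0)
for k,p in P.items():print(k,p.round(4))
d=P["bo"]-P["open"];print(np.degrees(np.arctan2(d[1],d[0])),np.linalg.norm(P["bo"]-P["bi"]),np.linalg.norm(P["open"]-P["screw"]))
d=P["screw"]-P["open"];print(np.degrees(np.arctan2(d[1],d[0])))
d=P["bo"]-P["bi"];print(np.degrees(np.arctan2(d[1],d[0])))
g=(P["bi"]+P["bo"])/2;g[2]=.2;print(g);to(g,np.radians(143))
E
```

```text
screw [0.5094 0.0541 0.068 ]
open [0.4747 0.083  0.0635]
bi [0.5264 0.0398 0.079 ]
bo [0.5626 0.0118 0.079 ]
rim [0.5088 0.0542 0.066 ]
pep [0.7391 0.2049 0.16  ]
salt [0.7275 0.1154 0.13  ]
faucet_base [ 0.8852 -0.2773  0.    ]
-39.017034181140225 0.045781568491649646 0.04536143204567483
-39.79938088356377
-37.783048819408855
[0.54451    0.02578667 0.2       ]
yaw 23.1 d_tool [ 0.5109 -0.5344  0.0311] rot [-1.000e-03 -1.000e-03 -2.092e+00]
```

Units first: shifts go in shares of 800 mm and turns go in shares of pi rad. So -0.022 m / 0.8 = -0.0275, 0.021 m / 0.8 = 0.0263.

```bash
echo '[0.016,0.0263,-0.0275,0,0,0,0,0.016,0.0263,-0.0275,0,0,0,0,0.016,0.0263,-0.0275,0,0,0,0,0.016,0.0263,-0.0275,0,0,0,0,0.016,0.0263,-0.0275,0,0,0,0,0.016,0.0263,-0.0275,0,0,0,0,0.016,0.0263,-0.0275,0,0,0,0,0.016,0.0263,-0.0275,0,0,0,0,0.016,0.0263,-0.0275,0,0,0,0,0.016,0.0263,-0.0275,0,0,0,0,0.016,0.0263,-0.0275,0,0,0,0,0.016,0.0263,-0.0275,0,0,0,0]' > path.dat && python3 jog.py path.dat
echo '[0.016,0.0263,-0.0275,0,0,0,0,0.016,0.0263,-0.0275,0,0,0,0,0.016,0.0263,-0.0275,0,0,0,0,0.016,0.0263,-0.0275,0,0,0,0,0.016,0.0263,-0.0275,0,0,0,0,0.016,0.0263,-0.0275,0,0,0,0,0.016,0.0263,-0.0275,0,0,0,0,0.016,0.0263,-0.0275,0,0,0,0,0.016,0.0263,-0.0275,0,0,0,0,0.016,0.0263,-0.0275,0,0,0,0,0.016,0.0263,-0.0275,0,0,0,0,0.016,0,0,0,0,0,-0.0382]' > path.dat && python3 jog.py path.dat
echo '[0.016,0,0,0,0,0,-0.0382,0.016,0,0,0,0,0,-0.0382,0.016,0,0,0,0,0,-0.0382,0.016,0,0,0,0,0,-0.0382,0.016,0,0,0,0,0,-0.0382,0.016,0,0,0,0,0,-0.0382,0.016,0,0,0,0,0,-0.0382,0.016,0,0,0,0,0,-0.0382,0.016,0,0,0,0,0,-0.0382,0.016,0,0,0,0,0,-0.0382,0.016,0,0,0,0,0,-0.0382,0.016,0,0,0,0,0,-0.0382]' > path.dat && python3 jog.py path.dat
echo '[0.016,0,0,0,0,0,-0.0382,0.016,0,0,0,0,0,-0.0382,0.016,0,0,0,0,0,-0.0382,0.016,0,0,0,0,0,-0.0382]' > path.dat && python3 jog.py path.dat
python3 - <<'E'
from h import *
to([.5445,.0258,.15],np.radians(141.5))
print(manip.get_state()["joint_pos"])
E
```

```text
time: 1.15
ee_pos: [0.413, -0.3235, 0.2312]
orientation: [[0.92, 0.393, -0.0], [0.393, -0.92, 0.0], [-0.0, -0.0, -1.0]]
contact_force: [0.8, 0.3, -0.3]
opening: 0.0156
gripper_force: 0.0
time: 2.15
ee_pos: [0.5322, -0.0045, 0.2313]
orientation: [[0.864, 0.504, 0.002], [0.504, -0.864, 0.003], [0.003, -0.002, -1.0]]
contact_force: [0.6, -0.9, -0.9]
opening: 0.016
gripper_force: 0.0
time: 3.15
ee_pos: [0.53, -0.0117, 0.2312]
orientation: [[-0.388, 0.921, -0.0], [0.921, 0.388, -0.0], [0.0, -0.0, -1.0]]
contact_force: [-0.4, 0.5, -0.7]
opening: 0.0159
gripper_force: 0.0
time: 3.48
ee_pos: [0.5301, -0.0117, 0.2311]
orientation: [[-0.77, 0.638, -0.0], [0.638, 0.77, -0.0], [0.0, -0.0, -1.0]]
contact_force: [0.7, 0.3, 0.4]
opening: 0.0162
gripper_force: 0.0
yaw 140.4 d_tool [0.0128 0.0381 0.0811] rot [-0.   -0.   -0.02]
[ 0.37955154  0.43036783 -0.63561497  2.01631365  0.35141158  0.80325474
  0.41833349]
```

Converted, 0.025 m / 0.8 = 0.0313, 0.0096 m / 0.8 = 0.012, -0.02 rad / 3.1416 = -0.0064.

```bash
echo '[0.016,0.004,0.0119,0.0313,0,0,0,0.016,0.004,0.0119,0.0313,0,0,0,0.016,0.004,0.0119,0.0313,0,0,0,0.016,0.004,0.012,0.0313,0,0,-0.0064,0.016,0,0,0,0,0,0,0.016,0,0,0,0,0,0]' > path.dat && python3 jog.py path.dat
python3 - <<'E'
from h import *
to([.5445,.0258,.15],np.radians(141.5))
s=manip.get_state();f=viewer.grab_frame("wrist");cv2.imwrite("pics/w.png",f["color"][:,:,::-1])
T=np.array(f["T_tool_cam"]);print(T.round(3),f["fx"])
# project expected bar ends, lid centre
M=np.eye(4);M[:3,:3]=s["orientation"];M[:3,3]=s["ee_pos"];W=np.linalg.inv(M@T)
for p in [[.5264,.0398,.079],[.5626,.0118,.079],[.509,.054,.068],[.5445,.0258,.0635]]:
    c=W@np.r_[p,1];print((f["fx"]*c[0]/c[2]+f["cx"]).round(1),(f["fy"]*c[1]/c[2]+f["cy"]).round(1))
E
```

```text
time: 3.98
ee_pos: [0.5441, 0.0261, 0.1305]
orientation: [[-0.78, 0.626, -0.003], [0.626, 0.78, -0.0], [0.002, -0.002, -1.0]]
contact_force: [-0.1, 0.2, 0.6]
opening: 0.0159
gripper_force: 0.0
yaw 141.2 d_tool [-0.0005 -0.     -0.0195] rot [-0.002 -0.002 -0.005]
[[-0.001 -0.956 -0.295  0.076]
 [ 1.    -0.001  0.     0.001]
 [-0.    -0.295  0.956 -0.143]
 [ 0.     0.     0.     1.   ]] 355.9870504057867
316.5 230.8
318.1 303.8
316.9 188.2
317.5 259.4
```

View pics/w.png

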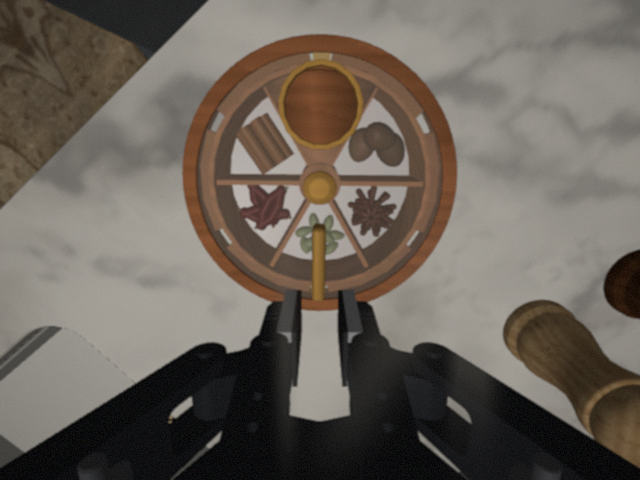

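The bar sits at column 319, rows 224–300, centred between the fingers. The screw is at (319,187), as predicted, and the nutmegs at (377,146) are clockwise of the opening. Descending.

Converted, 0.02 m / 0.8 = 0.025, 0.001 m / 0.8 = 0.0013.

```bash
echo '[0.016,0,0.0013,0.025,0,0,0,0.016,0,0,0.025,0,0,0,0.016,0,0,0.0188,0,0,0,0.016,0,0,0.0063,0,0,0,0.016,0,0,0.0038,0,0,0,0.016,0,0,0,0,0,0]' > path.dat && python3 jog.py path.dat
for i in 1 2; do python3 -c "
from bench import manip, viewer, job;s=manip.get_state();print(s['ee_pos'],s['contact_force'])"; done
echo '[0.016,0,0,0.0025,0,0,0,0.016,0,0,0.0025,0,0,0,0.016,0,0,0,0,0,0]' > path.dat && python3 jog.py path.dat
echo '[0.016,0,0,0.0025,0,0,0,0.016,0,0,0,0,0,0]' > path.dat && python3 jog.py path.dat
```

```text
time: 4.53
ee_pos: [0.5459, 0.0262, 0.0691]
orientation: [[-0.779, 0.628, 0.001], [0.628, 0.779, -0.0], [-0.001, 0.0, -1.0]]
contact_force: [-0.5, 0.5, -1.5]
opening: 0.0159
gripper_force: 0.0
[0.54592803 0.02617292 0.06912658] [-0.47070816  0.51065213 -1.50391236]
[0.54592803 0.02617292 0.06912658] [-0.47070816  0.51065213 -1.50391236]
time: 4.78
ee_pos: [0.5458, 0.0265, 0.0647]
orientation: [[-0.779, 0.627, 0.001], [0.627, 0.779, 0.0], [-0.001, 0.001, -1.0]]
contact_force: [-0.2, -0.4, -0.7]
opening: 0.0163
gripper_force: 0.0
time: 4.95
ee_pos: [0.5458, 0.0265, 0.0625]
orientation: [[-0.779, 0.627, 0.001], [0.627, 0.779, -0.0], [-0.001, 0.0, -1.0]]
contact_force: [0.6, -0.8, 4.3]
opening: 0.0158
gripper_force: 2.0
```

Converted, 0.002 m / 0.8 = 0.0025.

```bash
echo '[0.016,0,0,0.0025,0,0,0,0.016,0,0,0.0025,0,0,0,0.016,0,0,0,0,0,0]' > path.dat && python3 jog.py path.dat
echo '[0.016,0,0,0.0019,0,0,0,0.016,0,0,0,0,0,0]' > path.dat && python3 jog.py path.dat
```

```text
time: 5.2
ee_pos: [0.5458, 0.0265, 0.0583]
orientation: [[-0.779, 0.627, 0.001], [0.627, 0.779, -0.0], [-0.001, 0.0, -1.0]]
contact_force: [-0.1, -1.8, 8.0]
opening: 0.0157
gripper_force: 3.6
time: 5.37
ee_pos: [0.5458, 0.0265, 0.057]
orientation: [[-0.779, 0.627, 0.001], [0.627, 0.779, -0.0], [-0.001, 0.0, -1.0]]
contact_force: [-0.3, -1.4, 7.9]
opening: 0.0164
gripper_force: 4.1
```

Converted, -0.0045 m / 0.8 = -0.0056, 0.0002 m / 0.8 = 0.0003, 0.1 rad / 3.1416 = 0.0318.

```bash
echo '[0.016,0.0003,-0.0056,0,0,0,0.0318,0.016,0.0003,-0.0056,0,0,0,0.0318,0.016,0,0,0,0,0,0]' > path.dat && python3 jog.py path.dat
echo '[0.016,0.0003,-0.0056,0,0,0,0.0318,0.016,0.0003,-0.0056,0,0,0,0.0318,0.016,0,0,0,0,0,0]' > path.dat && python3 jog.py path.dat
python3 - <<'E'
from h import *
f=viewer.grab_frame("top");cv2.imwrite("pics/t1.png",cv2.resize(f["color"][255:365,315:430,::-1],None,fx=5,fy=5,interpolation=cv2.INTER_CUBIC))
E
```

```text
time: 5.62
ee_pos: [0.5397, 0.02, 0.0573]
orientation: [[-0.634, 0.773, 0.002], [0.773, 0.634, 0.0], [-0.001, 0.001, -1.0]]
contact_force: [-1.3, -0.9, 7.6]
opening: 0.0158
gripper_force: 3.9
time: 5.87
ee_pos: [0.5324, 0.0148, 0.0574]
orientation: [[-0.468, 0.884, 0.002], [0.884, 0.468, -0.0], [-0.001, 0.002, -1.0]]
contact_force: [1.3, -1.6, 8.9]
opening: 0.0157
gripper_force: 3.9
```

View pics/t1.png

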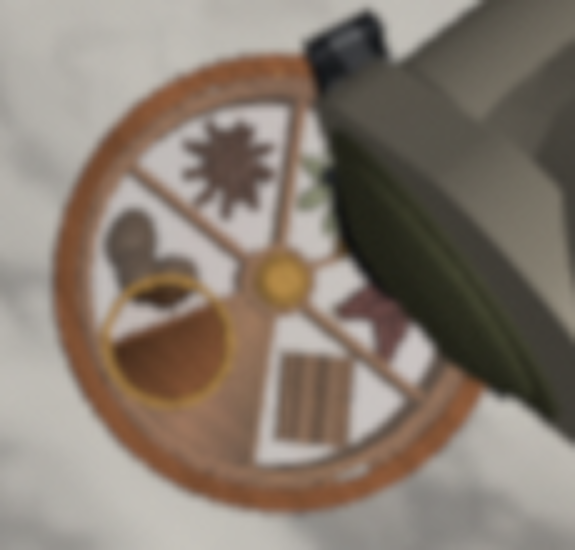

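Converted, -0.0045 m / 0.8 = -0.0056, 0.0002 m / 0.8 = 0.0003, 0.1 rad / 3.1416 = 0.0318.

```bash
echo '[0.016,0.0003,-0.0056,0,0,0,0.0318,0.016,0.0003,-0.0056,0,0,0,0.0318,0.016,0.0003,-0.0056,0,0,0,0.0318,0.016,0.0003,-0.0056,0,0,0,0.0318,0.016,0,0,0,0,0,0]' > path.dat && python3 jog.py path.dat
echo '[0.016,0.0003,-0.0045,0,0,0,0.0255,0.016,0,0,-0.0038,0,0,0,0.016,0,0,-0.0038,0,0,0,0.016,0,0,-0.0025,0,0,0,0.016,0,0,0,0,0,0]' > path.dat && python3 jog.py path.dat
python3 - <<'E'
from h import *
c=np.array([.509,.054]);s=manip.get_state();d=s["ee_pos"][:2]-c;print(np.linalg.norm(d),np.degrees(np.arctan2(d[1],d[0])))
f=viewer.grab_frame("top");cv2.imwrite("pics/t2.png",cv2.resize(f["color"][255:365,315:430,::-1],None,fx=5,fy=5,interpolation=cv2.INTER_CUBIC))
E
```

```text
time: 6.33
ee_pos: [0.5149, 0.0093, 0.0573]
orientation: [[-0.086, 0.996, 0.001], [0.996, 0.086, -0.001], [-0.001, 0.001, -1.0]]
contact_force: [0.3, -1.2, 8.4]
opening: 0.0163
gripper_force: 3.9
time: 6.75
ee_pos: [0.5111, 0.0098, 0.065]
orientation: [[-0.014, 1.0, 0.0], [1.0, 0.014, 0.0], [0.0, 0.0, -1.0]]
contact_force: [0.2, -0.3, 0.2]
opening: 0.016
gripper_force: 0.0
0.0442106017790218 -87.21384898134494
```

View pics/t2.png

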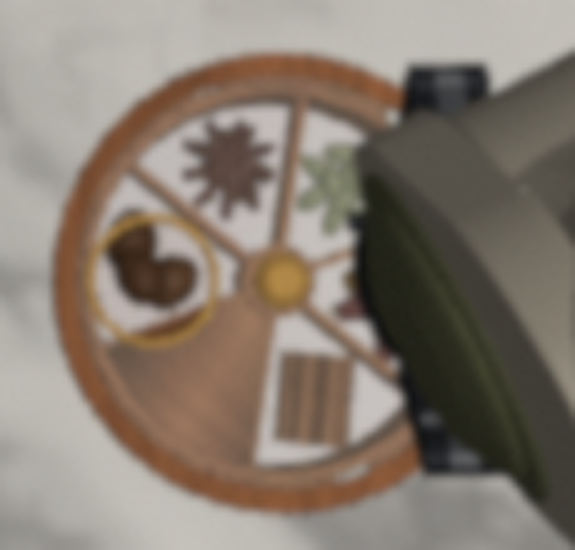

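Converted, -0.0027 m / 0.8 = -0.0034, -0.0018 m / 0.8 = -0.0023, 0.04 rad / 3.1416 = 0.0127.

```bash
echo '[0.016,0.0001,-0.0034,0,0,0,0.0191,0.016,0.0001,-0.0023,0,0,0,0.0127,0.016,0,0,0,0,0,0]' > path.dat && python3 jog.py path.dat
echo '[0.016,0,-0.0023,0,0,0,0.0127,0.016,0,0,0,0,0,0]' > path.dat && python3 jog.py path.dat
echo '[0.016,0,-0.0016,0,0,0,0.0095,0.016,0,0,0,0,0,0]' > path.dat && python3 jog.py path.dat|grep -A2 ee_
```

```text
time: 7.05
ee_pos: [0.5062, 0.01, 0.0646]
orientation: [[0.088, 0.996, -0.0], [0.996, -0.088, -0.0], [-0.0, -0.0, -1.0]]
contact_force: [-0.0, 0.3, -0.8]
opening: 0.0161
gripper_force: 0.0
time: 7.22
ee_pos: [0.505, 0.0101, 0.0646]
orientation: [[0.127, 0.992, 0.0], [0.992, -0.127, 0.0], [0.0, 0.0, -1.0]]
contact_force: [0.2, -0.3, -0.8]
opening: 0.0162
gripper_force: 0.4
ee_pos: [0.5036, 0.0103, 0.0647]
orientation: [[0.157, 0.988, 0.0], [0.988, -0.157, 0.0], [0.0, 0.0, -1.0]]
contact_force: [1.4, -0.5, -0.3]
```

Converted, -0.0013 m / 0.8 = -0.0016, 0.03 rad / 3.1416 = 0.0095.

```bash
for i in 1; do echo '[0.016,0,-0.0016,0,0,0,0.0095,0.016,0,0,0,0,0,0]' > path.dat && python3 jog.py path.dat|grep -E "ee_|cont"; echo '[0.016,0,-0.0016,0,0,0,0.0095,0.016,0,0,0,0,0,0]' > path.dat && python3 jog.py path.dat|grep -E "ee_|cont|gripper"
echo '[0.016,0,-0.0011,0,0,0,0.0064,0.016,0,0,0,0,0,0]' > path.dat && python3 jog.py path.dat|grep -E "ee_|cont|gripper"; done
```

```text
ee_pos: [0.5021, 0.0105, 0.0647]
contact_force: [2.0, -0.3, 0.2]
ee_pos: [0.5006, 0.0108, 0.0648]
contact_force: [0.8, 0.6, 0.9]
gripper_force: 0.5
ee_pos: [0.4998, 0.011, 0.0648]
contact_force: [0.9, 0.4, 0.4]
gripper_force: 0.5
```

Converted, -0.0009 m / 0.8 = -0.0011, 0.02 rad / 3.1416 = 0.0064.

```bash
echo '[0.016,0,-0.0011,0,0,0,0.0064,0.016,0,0,0,0,0,0]' > path.dat && python3 jog.py path.dat|grep -E "ee_|cont|gripper"; echo '[0.016,0,-0.0011,0,0,0,0.0064,0.016,0,0,0,0,0,0]' > path.dat && python3 jog.py path.dat|grep -E "ee_|cont|gripper"
python3 - <<'E'
from h import *
f=viewer.grab_frame("top");cv2.imwrite("pics/t3.png",cv2.resize(f["color"][255:365,315:430,::-1],None,fx=5,fy=5,interpolation=cv2.INTER_CUBIC))
E
```

```text
ee_pos: [0.499, 0.0112, 0.0648]
contact_force: [0.0, -0.5, 0.7]
gripper_force: 0.5
ee_pos: [0.499, 0.0113, 0.0649]
contact_force: [2.9, -0.2, -1.4]
gripper_force: 1.7
```

View pics/t3.png

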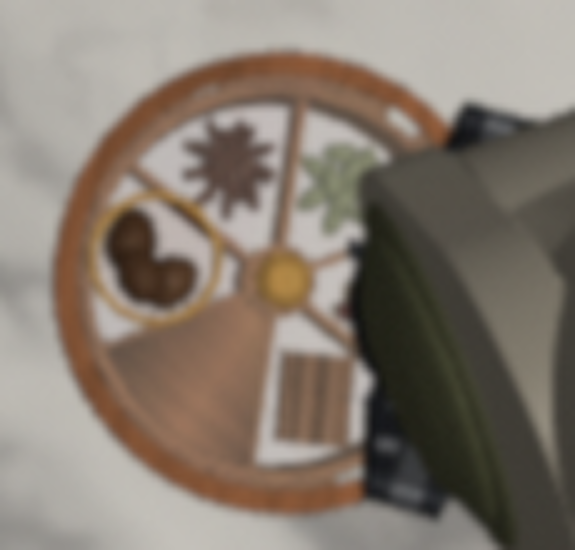

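The lid has turned about 60°, the tool is blocked and the force has risen, so it has clicked. I'll back off, lift and look.

Converted, -0.03 m / 0.8 = -0.0375, -0.01 m / 0.8 = -0.0125.

```bash
echo '[0.016,0,0.0044,0,0,0,0,0.016,0,0,-0.0125,0,0,0,0.016,0,0,-0.0375,0,0,0,0.016,0,0,-0.0375,0,0,0,0.016,0,0,-0.0375,0,0,0,0.016,0,-0.0375,0,0,0,0,0.016,0,-0.0375,0,0,0,0,0.016,0,-0.0375,0,0,0,0,0.016,0,-0.0375,0,0,0,0,0.016,0,-0.0375,0,0,0,0,0.016,0,0,0,0,0,0,0.016,0,0,0,0,0,0]' > path.dat && python3 jog.py path.dat
python3 - <<'E'
from h import *
cs=[]
for n,(y,x) in {"top":(255,315),"side":(255,297)}.items():
    f=viewer.grab_frame(n);cs.append(cv2.resize(f["color"][y:y+110,x:x+115,::-1],(400,383),interpolation=cv2.INTER_CUBIC))
cv2.imwrite("pics/e.png",np.hstack(cs))
s=manip.get_state();f=viewer.grab_frame("wrist");cv2.imwrite("pics/ew.png",f["color"][:,:,::-1])
E
```

```text
time: 9.27
ee_pos: [0.3557, 0.0513, 0.1654]
orientation: [[0.272, 0.962, -0.001], [0.962, -0.272, -0.001], [-0.001, -0.001, -1.0]]
contact_force: [0.1, 0.7, -0.1]
opening: 0.0162
gripper_force: 0.0
```

View pics/e.png

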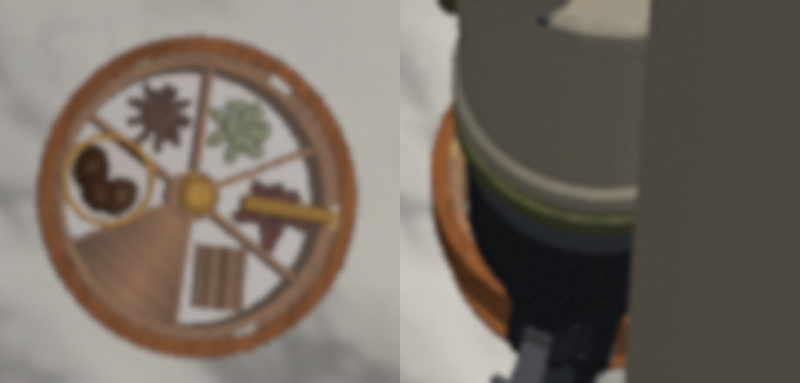

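Top view: the opening, at (107,180), is centred on the nutmegs, and the bar lies opposite. The arm hides the box in the side view. To confirm the lid is sprung up, I'll retrace and touch the clear face lightly: contact near z 0.063 means up, near 0.059 means not.

```bash
python3 - <<'E'
from h import *
a=cv2.imread("pics/top0.png");b=viewer.grab_frame("top")["color"][:,:,::-1]
f=viewer.grab_frame("top")
P=[ray(f,u*115/400+315,v*110/383+255,z) for u,v,z in [(107,180,.0635),(197,195,.068),(246,204,.079),(337,218,.079)]]
for p in P:print(p.round(4))
d=P[3]-P[2];print(np.degrees(np.arctan2(d[1],d[0])));d=P[1]-P[0];print(np.degrees(np.arctan2(d[1],d[0])))
# box shift/rotation by ORB-free ECC on divider region (left sector part) 
g=lambda i:cv2.cvtColor(np.ascontiguousarray(i[255:365,315:430]),cv2.COLOR_BGR2GRAY).astype(np.float32)
m=np.zeros((110,115),np.uint8);cv2.circle(m,(57,56),34,255,-1)
for uv in [(40,76),(31,52),(73,35),(80,58)]:cv2.circle(m,uv,15,0,-1)
cc,W=cv2.findTransformECC(g(a),g(b),np.eye(2,3,dtype=np.float32),cv2.MOTION_EUCLIDEAN,(3,100,1e-6),m,3)
print(cc,np.degrees(np.arctan2(W[1,0],W[0,0])),W@[57,56,1]-[57,56])
E
echo '[0.016,0,0.0375,0,0,0,0,0.016,0,0.0375,0,0,0,0,0.016,0,0.0375,0,0,0,0,0.016,0,0.0375,0,0,0,0,0.016,0,0.0375,0,0,0,0,0.016,0,0,0,0,0,0,0.016,0,0,0,0,0,0]' > path.dat && python3 jog.py path.dat
```

```text
[0.5162 0.0981 0.0635]
[0.5084 0.0537 0.068 ]
[0.5036 0.0309 0.079 ]
[ 0.4965 -0.0137  0.079 ]
-99.04532915721677
-99.96787252994056
0.9993928379101731 -0.02790269 [0.0543296  0.05130201]
time: 10.1
ee_pos: [0.503, 0.0095, 0.1641]
orientation: [[0.276, 0.961, -0.0], [0.961, -0.276, 0.0], [0.0, -0.0, -1.0]]
contact_force: [-1.1, -0.3, -0.3]
opening: 0.016
gripper_force: 0.0
```

Converted, 0.03 m / 0.8 = 0.0375, -0.002 m / 0.8 = -0.0025, -0.12 rad / 3.1416 = -0.0382.

```bash
echo '[0.016,0,-0.0025,0.0125,0,0,-0.0382,0.016,0,0,0.0375,0,0,0,0.016,0,0,0.0375,0,0,0,0.016,0,0,0.025,0,0,0,0.016,0,0,0.0075,0,0,0,0.016,0,0,0.0025,0,0,0,0.016,0,0,0,0,0,0,0.016,0,0,0,0,0,0]' > path.dat && python3 jog.py path.dat
echo '[0.016,0,0,0.0025,0,0,0,0.016,0,0,0,0,0,0,0.016,0,0,0,0,0,0]' > path.dat && python3 jog.py path.dat
echo '[0.016,0,0,0.0019,0,0,0,0.016,0,0,0,0,0,0,0.016,0,0,0,0,0,0]' > path.dat && python3 jog.py path.dat
```

```text
time: 10.77
ee_pos: [0.4997, 0.011, 0.0677]
orientation: [[0.156, 0.988, 0.0], [0.988, -0.156, -0.0], [0.0, 0.0, -1.0]]
contact_force: [-0.3, 0.2, 0.1]
opening: 0.0159
gripper_force: 0.0
time: 11.02
ee_pos: [0.4999, 0.0108, 0.0654]
orientation: [[0.156, 0.988, 0.001], [0.988, -0.156, 0.0], [0.0, 0.001, -1.0]]
contact_force: [0.4, 0.6, -0.4]
opening: 0.0157
gripper_force: 0.0
time: 11.27
ee_pos: [0.5, 0.0109, 0.0635]
orientation: [[0.156, 0.988, 0.001], [0.988, -0.156, -0.0], [0.0, 0.001, -1.0]]
contact_force: [-0.0, -0.3, 4.0]
opening: 0.0164
gripper_force: 1.7
```

Contact with 4 N at z 0.0635 shows the lid is fully up and locked. Retreating.

Converted, -0.03 m / 0.8 = -0.0375, -0.015 m / 0.8 = -0.0188.

```bash
echo '[0.016,0,0,-0.0063,0,0,0,0.016,0,0,-0.0188,0,0,0,0.016,0,0,-0.0375,0,0,0,0.016,0,0,-0.0375,0,0,0,0.016,0,0,-0.0375,0,0,0,0.016,0,-0.0375,0,0,0,0,0.016,0,-0.0375,0,0,0,0,0.016,0,-0.0375,0,0,0,0,0.016,0,-0.0375,0,0,0,0,0.016,0,-0.0375,0,0,0,0,0.016,0,0,0,0,0,0,0.016,0,0,0,0,0,0]' > path.dat && python3 jog.py path.dat | grep -E "ee|cont"
python3 - <<'E'
from h import *
a=cv2.imread("pics/t3.png")
f=viewer.grab_frame("top");cv2.imwrite("pics/f.png",cv2.resize(f["color"][255:365,315:430,::-1],(400,383),interpolation=cv2.INTER_CUBIC))
print(np.abs(cv2.imread("pics/f.png").astype(int)-cv2.imread("pics/e.png")[:,:400]).mean())
print(job.finish_job())
E
```

```text
ee_pos: [0.3502, 0.0343, 0.1737]
contact_force: [0.5, -0.3, -0.5]
0.4613598781549173
the job is handed in; nothing more can be done
None
```

The lid's opening now stands over the nutmegs, locked and sprung fully up, and the box has not moved; the gripper went nowhere near the mills or the cup, and the job is handed in.

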